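Start up the fittings conveyor

ROBOT

A 6-joint arm with a two-finger parallel gripper is mounted at the origin on the work surface. World frame = base frame: x ahead of the robot, y to its left, z up, the work surface at z = 0. Lengths are in mm, angles in rad, forces in N, time in s.
With the tool pointing down it reaches from about 350 to 925 mm from the base axis. Payload 6.4 kg.
Tool frame: the origin (TCP) lies midway between the tips of the shut fingers; the grasp point (between the pads) lies 19 mm behind it; z points along the fingers, x is the direction in which the jaws open and shut, and the axes are right-handed (so a half turn about z gives the same grasp; the last joint's range is limited). The gripper opens to 85 mm and grips with 20 to 120 N. Pads are 22 mm wide; open, the fingers measure 114 mm over their backs; the gripper's body (76 mm by 85 mm) begins 54 mm behind the grasp point. The pads swing forward as they close: fully open they stand 13 mm farther back than shut.
Start: joints at [1.125, 0.245, 1.558, -0, 1.339, -0.174], TCP at [174.499, 626.15, 207.39] pointing down, gripper open.
Joint ranges: [-3.13, 3.13], [-1.02, 2.26], [0.13, 2.54], [-0.95, 4.09], [0.21, 2.88], [-2.74, 2.74]. Speed limits (rad/s): [2.57, 2.57, 3.14, 3.14, 3.14, 3.14].

INTERFACE

Orientations are given as a 3x3 rotation matrix whose columns are the frame's x, y, z axes.
In Python, from cell import robot, imaging, workorder gives the robot as it stands. The module is installed in compiled form; this text tells all that it offers.
- The arm moves only by the shell command python3 -m crank 'ROWS' [OPENING] [FORCE]. ROWS is JSON, one flat list of numbers, 4 for each row, row after row: the shift along the tool's x, y, z in cm, then the turn about the tool's z in degrees. A call has 1 to 8 rows; each row shifts and turns the commanded pose from where the row before left it, along the tool's axes as they then stand; what a row does not reach is not made up. A row lasts 1/12 s, in which the tool goes at most 41.7 mm and 7.16 degrees, less where a joint would pass 70% of its speed; a pose out of reach is approached as far as the arm can. A call with a gripper value outside its range is refused whole. OPENING is the closure in counts, from 0 (fully open) to 255 (shut), set as the call begins (- or left out, the last holds). The fingers move at their own pace and stop on an object; FORCE is the grip in N (left out, the last holds). Time passes only in rows, so rows that do not move let the fingers close. It gives the time, the measured TCP pose, the force and the opening at its end, in the units of the state.
- robot.read_state(): the state, without advancing time (a new reading comes with each control period).
- imaging.capture(name): name is "side" or "top"; returns a dict with "color" (384x512x3 uint8, red, green, blue), "vfov" (degrees; the focal length in pixels is half the picture's height over the tangent of half this angle, whatever the lens; pixels are square), "cx", "cy" (the principal point, pixels), "rvec" (rotation vector, rad) and "tvec" (3), from world to camera coordinates, as OpenCV has them. Camera axes: x right, y down, z forward; pixel columns grow to the right and rows downward; lengths in mm; the calibration is good to about 2 mm. A picture is of the moment at which its call begins. There is no depth.
- workorder.sign_off(): hands the job in, once; it reports no verdict.
The state is a dict: "t": time; "joints": joint angles; "joint_velocities": joint speeds; "joint_torque": joint torques, N m; "eef_pos": TCP position; "orientation": TCP orientation; "ft_force": force on the tool from outside, world axes, zero at the start; "moment": the same for the moment, N m; "width": finger opening in mm.
Only numpy, scipy, OpenCV 4.12 (cv2) and the standard library are available. Lean on these libraries where they do the work, as an engineer would, in place of code of your own. Each camera call takes 0.05 s, during which the arm holds its last target. There are 200 camera calls.

TASK

Start the fittings conveyor from its button boxes with the closed fingertips, in this order: push down the orange end of the black rocker so that it flips right over, push the blue button fully in (it stays in), then press the green button all the way down and let it come back up. Only press: do not lift, shove or tip the boxes. Never press the red stop button, and leave the pipe fittings and other things standing around where they are.

Things in the scene. Friction and masses are not known exactly. Their poses are not given: they have to be found in the camera images.
- rocker_box: Loose radio button box, 0.8 kg on rubber feet, grey body 110 x 76 x 50 mm high, standing on the table. Origin: centre of its underside; z up; x along its long side. It must stay where it stands. It carries the rocker on top, whose orange end is towards the box's +x.
- rocker_orange (a point): The point to press: top face of the rocker's orange end, 26 mm from its pivot, moving with it; about 74 mm above the table at the start (end raised), 64 mm when flipped. The rocker is a flat paddle 76 mm long (along the box's x), 36 wide, 10 thick, half black, half orange, pivoted at its middle 64 mm above the table. 1 to 4 N moves it; it stays where it is left.
- rocker (a joint): Angle of the rocker: 0 = off (orange end fully raised, it slopes 0.2 rad), 0.4 rad = on (orange end fully down). Grows as the orange end goes down.
- blue_box: Loose radio button box, 0.8 kg on rubber feet, grey body 76 x 76 x 50 mm high, standing on the table. Origin: centre of its underside; z up; x along one side. It must stay where it stands. It carries the blue button.
- blue_top (a point): Centre of the flat top of the round blue button (36 mm across), in the middle of its box, about 76 mm above the table at the start, moving with the button. It goes straight down 10 mm in a black collar 52 mm across whose rim is 62 mm above the table. About 2.5 N moves it and it stays where it is left.
- blue (a joint): How far the blue button is pushed in: 0 = out, 0.010 m = fully in. It has no spring.
- green_box: Loose radio button box, 0.8 kg on rubber feet, grey body 76 x 76 x 50 mm high, standing on the table. Origin: centre of its underside; z up; x along one side. It must stay where it stands. It carries the green button.
- green_top (a point): Centre of the flat top of the round green button (36 mm across), in the middle of its box, about 74 mm above the table when up, moving with the button. It goes straight down 8 mm in a black collar 52 mm across whose rim is 62 mm above the table; sprung: 1.5 N starts it, 5 N takes it fully down, and it springs back up when released.
- green (a joint): How far the green button is pressed: 0 = up, 0.008 m = fully down.
- stop_box: Loose radio button box, 0.8 kg on rubber feet, yellow body 76 x 76 x 50 mm high, standing on the table. Origin: centre of its underside; z up; x along one side. It must stay where it stands. It carries the red stop button, which must not be pressed.
- stop_top (a point): Centre of the top of the red mushroom stop button (46 mm across), in the middle of the yellow box, 83 mm above the table. Leave it alone.
- stop (a joint): How far the red stop button is pressed: 0 = up, 0.006 m = fully down.
- coupling: Bystander: cream-white pipe coupling standing upright, a tube 48 mm across and 55 mm high. Origin: centre of its underside.
- tee: Bystander: cream-white pipe tee lying flat, run 80 mm long (its x), branch 45 mm long towards +y, 42 mm across. Origin: on the table, below where the axes cross.
- elbow: Bystander: cream-white pipe elbow lying flat, legs 55 mm long towards +x and +y, 42 mm across. Origin: on the table, below where the axes cross.
- glue_pot: Bystander: orange jar with a black cap, 60 mm across, 70 mm high. Origin: centre of its underside.
- water: Bystander: clear bottle with a blue cap, 64 mm across, 200 mm high. Origin: centre of its underside.
- carton: Bystander: small cardboard box 90 x 100 x 70 mm high. Origin: centre of its underside.
- mallet: Bystander: hammer lying on the table at the robot's left, along its own x. Origin: on its underside, near its middle.
There are look-alikes about, which are no part of the job. What is shaped like the green_box but turquoise is not meant. Leave any pink look-alike of the blue_box alone.

How it is judged (in metres and radians):
On the way, in this order (a step that is already met when the one before it is completed fails the run):
1. the rocker is flipped over, orange end down (value of joint rocker above 0.33 rad), for 0.05 s.
2. the blue button is fully in, with the rocker on (value of joint rocker above 0.33 rad and value of joint blue above 0.008 m), for 0.05 s.
3. the green button is pressed all the way down, with the rocker on and the blue button in (all of step 2 and value of joint green above 0.006 m), for 0.05 s.
At the end, for the whole second after the job is handed in: The rocker is on (beyond 0.33 of 0.4 rad), the blue button in (beyond 8 of 10 mm), the green button back up (within 2 mm), the red one up, all boxes upright, at rest and within 30 mm of where they stood, and every bystander within 30 mm of its start (all of step 2 and value of joint each of green, stop below 0.002 m and distance of each of rocker_box, blue_box, green_box, stop_box, coupling, tee, elbow, glue_pot, water, carton, mallet from where it was at the start of the episode below 0.03 m and angle between each of rocker_box, blue_box, green_box, stop_box's own z axis and vertical below 0.1 rad and linear speed of each of rocker_box, blue_box, green_box, stop_box below 0.02 m/s); the robot touches nothing.
It fails at once if the blue button is pushed in (over 5 mm) before the rocker is on (value of joint blue above 0.005 m and value of joint rocker below 0.25 rad).
It fails at once if the green button is pressed (over 4 mm) before the rocker is on and the blue button is in (value of joint green above 0.004 m and (value of joint rocker below 0.25 rad or value of joint blue below 0.007 m)).
It fails at once if the red stop button is pressed (over 3 mm) (value of joint stop above 0.003 m).
It fails at once if a button box is lifted (its underside over 10 mm above the table), tipped over 0.2 rad or shoved more than 30 mm (height (world z) of any of rocker_box, blue_box, green_box, stop_box above 0.01 m or angle between any of rocker_box, blue_box, green_box, stop_box's own z axis and vertical above 0.2 rad or distance of any of rocker_box, blue_box, green_box, stop_box from where it was at the start of the episode above 0.03 m).
It fails at once if a bystander is moved more than 30 mm or lifted more than 20 mm (distance of any of coupling, tee, elbow, glue_pot, water, carton, mallet from where it was at the start of the episode above 0.03 m or height (world z) of any of coupling, tee, elbow, glue_pot, water, carton, mallet above 0.02 m).
It also fails if it takes over 43 s, if anything falls off the work surface, if the arm or the gripper's body presses on something with over 40 N, if the wrist force passes 120 N, or if a joint passes its speed limit or range.

## Working session

There is one attempt and no reset: what is moved stays moved. The work goes in short steps, Python scripts to look and compute and a shell command to move; the robot and the scene stay as the last step left them, time stands still between calls to the robot, and variables do not carry over. Pictures are saved under pics/ and viewed, about 8 in all and at most 12, crops included, and the job is handed in when it is done.

```bash
mkdir -p pics; cat > h.py <<'E'
import numpy as np, cv2
from cell import robot, imaging, workorder
def cap(n,save=None):
    c=imaging.capture(n); h=c["color"].shape[0]
    f=h/2/np.tan(np.radians(c["vfov"])/2)
    c["K"]=np.array([[f,0,c["cx"]],[0,f,c["cy"]],[0,0,1.]])
    c["R"]=cv2.Rodrigues(np.array(c["rvec"],float))[0]; c["t"]=np.array(c["tvec"],float).ravel()
    if save: cv2.imwrite("pics/"+save,cv2.cvtColor(c["color"],cv2.COLOR_RGB2BGR))
    return c
def onplane(c,uv,z):
    d=c["R"].T@np.linalg.solve(c["K"],[uv[0],uv[1],1.]); o=-c["R"].T@c["t"]
    return o+d*(z-o[2])/d[2]
def proj(c,p):
    q=c["K"]@(c["R"]@np.array(p,float)+c["t"]); return q[:2]/q[2]
E
python3 - <<'E'
from h import *
for n in("top","side"):
    c=cap(n); print(n,c["vfov"],c["cx"],c["cy"],(-c["R"].T@c["t"]).round(),[k for k in c])
    im=cv2.cvtColor(c["color"],cv2.COLOR_RGB2BGR)
    cv2.imwrite(f"pics/{n}0.png",cv2.resize(im,(800,600),interpolation=cv2.INTER_CUBIC))
s=robot.read_state(); print(s["orientation"],s["t"],s["width"],s["ft_force"])
E
```

```text
top 50.74361858317409 253.40691862600093 189.0925452353402 [ 250.   41. 1530.] ['color', 'vfov', 'cx', 'cy', 'rvec', 'tvec', 'K', 'R', 't']
side 53.19570436295726 260.91808596437187 181.46768122084777 [   5. -571.  952.] ['color', 'vfov', 'cx', 'cy', 'rvec', 'tvec', 'K', 'R', 't']
[[ 2.68533812e-01  9.63269947e-01 -7.75806383e-04]
 [ 9.63268597e-01 -2.68534758e-01 -1.64145611e-03]
 [-1.78949632e-03 -3.06523460e-04 -9.99998352e-01]] 0.1 85.42672398473937 [ 0.59912898 -0.04171555 -0.08765698]
```

View pics/top0.png

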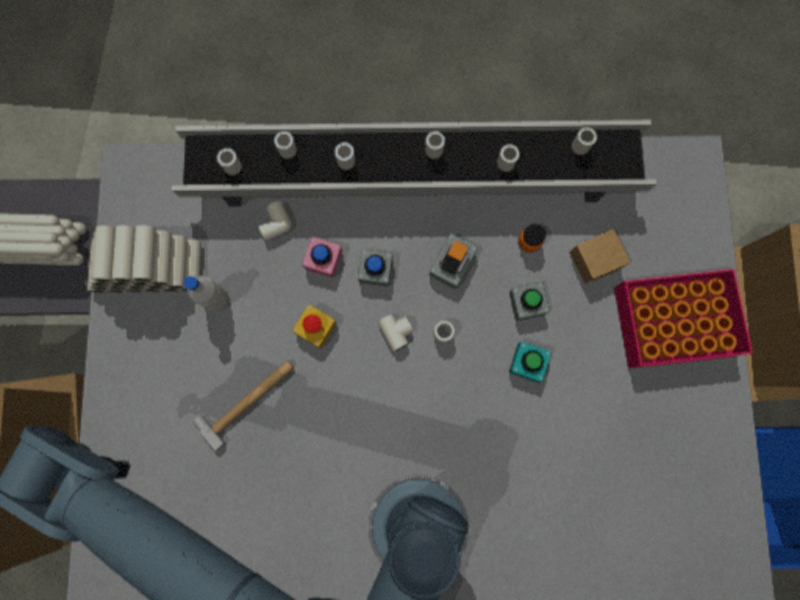

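View pics/side0.png

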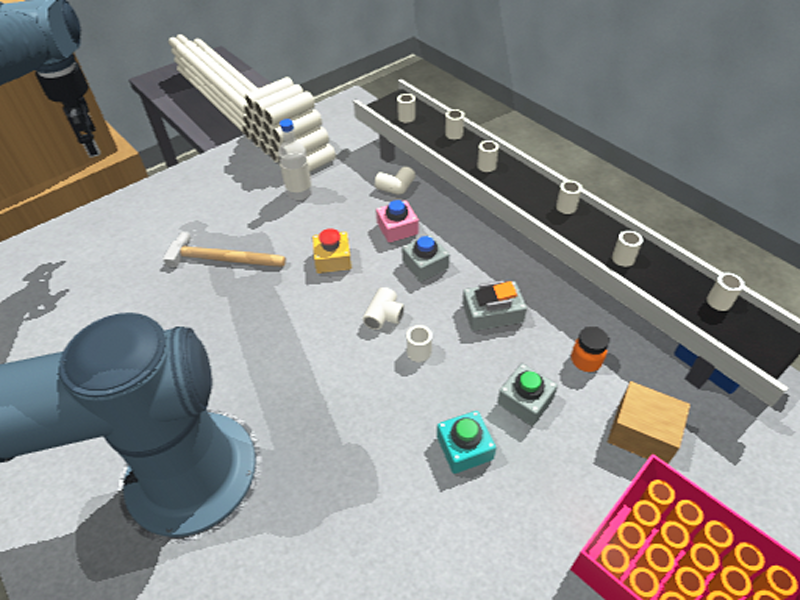

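Top view (800-px picture):
- **Blue candidates:** (376,266) on a grey body and (322,257) on a pink body. The grey one is meant.
- **Green candidates:** (531,300) on a grey body and (531,361) on a turquoise body. The grey one is meant.
- **Others:** the rocker is at (455,258) with its orange end at (459,249), and the stop button at (313,324).

Next I measure in both views and make one enlarged crop.

```bash
python3 - <<'E'
from h import *
C={n:cap(n) for n in("top","side")}
seeds={"top":{"blue":(374,265),"green":(532,299),"orange":(459,249),"turq":(534,360),"pinkblue":(320,253),"red":(313,323),"glue":(0,0)},
"side":{"blue":(426,244),"green":(530,382),"orange":(505,291),"turq":(467,431),"pinkblue":(397,208),"red":(329,237)}}
rng={"blue":(105,130),"pinkblue":(105,130),"green":(50,75),"turq":(50,75),"orange":(5,18),"red":(0,4)}
Z={"blue":76,"green":74,"orange":74,"turq":74,"pinkblue":76,"red":83}
uv={}
for n,c in C.items():
    hsv=cv2.cvtColor(c["color"],cv2.COLOR_RGB2HSV)
    for k,(lo,hi) in rng.items():
        m=cv2.inRange(hsv,(lo,150,60),(hi,255,255))
        _,lab,st,ce=cv2.connectedComponentsWithStats(m)
        s=np.array(seeds[n][k])/1.5625
        d=np.hypot(*(ce-s).T)+1e3*(st[:,4]<15); d[0]=1e9
        i=d.argmin(); uv[n,k]=ce[i]; print(n,k,ce[i].round(1),st[i,4],d[i].round(1),onplane(c,ce[i],Z[k]).round(1))
for k in rng:
    P=[C[n]["K"]@np.c_[C[n]["R"],C[n]["t"]] for n in C]
    X=cv2.triangulatePoints(P[0],P[1],uv["top",k],uv["side",k]).ravel();X=X[:3]/X[3]
    print(k,X.round(1),[np.round(proj(C[n],X)-uv[n,k],1) for n in C])
a=cv2.cvtColor(C["top"]["color"],cv2.COLOR_RGB2BGR)[140:250,180:370]
b=cv2.cvtColor(C["side"]["color"],cv2.COLOR_RGB2BGR)[115:310,185:370]
cv2.imwrite("pics/crop1.png",np.vstack([cv2.resize(a,(518,300),interpolation=cv2.INTER_CUBIC),cv2.resize(b[20:155],(518,300),interpolation=cv2.INTER_CUBIC)]))
E
```

```text
top blue [239.3 168.5] 81 1.1 [605.6  96.1  76. ]
top pinkblue [204.6 161.7] 75 0.3 [632.8 224.7  76. ]
top green [340.6 190.6] 74 0.7 [ 517.9 -273.5   74. ]
top turq [341.2 230.5] 85 0.6 [ 372.7 -267.8   74. ]
top orange [292.5 160.4] 95 1.7 [ 634.2 -101.    74. ]
top red [199.3 206.9] 91 1.0 [463. 241.  83.]
side blue [272.  154.8] 67 1.5 [604.3  94.6  76. ]
side pinkblue [253.4 131.4] 55 1.9 [632.7 223.7  76. ]
side green [337.9 243. ] 82 2.0 [ 514.4 -271.7   74. ]
side turq [295.5 276.2] 30 3.4 [ 361.2 -267.6   74. ]
side orange [322.3 185.9] 105 0.9 [ 630.5 -104.8   74. ]
side red [210.4 150.9] 94 0.8 [460.1 236.2  83. ]
blue [606.   96.3  73.8] [array([-0.,  0.]), array([ 0., -0.])]
pinkblue [633.2 224.8  74.9] [array([ 0., -0.]), array([-0.1,  0. ])]
green [ 516.4 -272.5   73.7] [array([-0.3,  0.4]), array([ 0.7, -0.2])]
turq [ 369.3 -267.1   65.9] [array([-0.6,  1.1]), array([ 2. , -0.5])]
orange [ 635.6 -101.4   67.4] [array([-0.1,  0.1]), array([ 0.1, -0. ])]
red [463.7 242.   76.6] [array([-0. ,  0.1]), array([ 0.1, -0. ])]
```

View pics/crop1.png

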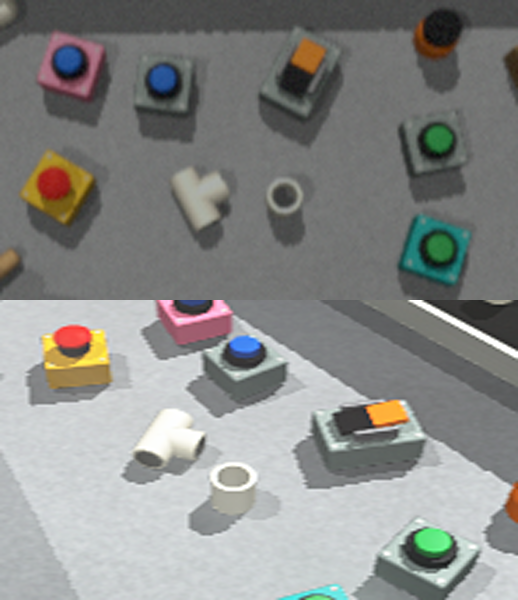

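The crop confirms it: grey-bodied blue (163,80), grey-bodied green (437,140), and the rocker's orange half pointing up and to the right. Targets in mm are rocker ≈ (639,-105), blue ≈ (605,96) and green ≈ (517,-273). I'll move above the rocker with the fingers shut; tool y already runs along the rocker.

```bash
python3 -m crank '[-2.4,2.7,0,0,-2.4,2.7,0,0,-2.4,2.7,0,0,-2.4,2.7,0,0,-2.4,2.7,0,0,-2.4,2.7,0,0,-2.4,2.7,0,0,-2.4,2.7,0,0]' 255 40
python3 -m crank '[-2.4,2.7,0,0,-2.4,2.7,0,0,-2.4,2.7,0,0,-2.4,2.7,0,0,-2.4,2.7,0,0,-2.4,2.7,0,0,-2.4,2.7,0,0,-2.4,2.7,0,0]'
python3 -m crank '[-2.4,2.7,0,0,-2.4,2.7,0,0,-2.4,2.7,0,0,-2.4,2.7,0,0,-2.4,2.7,0,0,-2.4,2.7,0,0,-2.4,2.5,0,0,0,0,0,0]'
```

```text
t: 0.87
eef_pos: [331.5, 381.6, 207.3]
orientation: [[0.268, 0.963, 0.0], [0.963, -0.268, 0.0], [0.0, 0.0, -1.0]]
ft_force: [0.6, -0.3, -0.7]
width: 0.1
t: 1.53
eef_pos: [488.1, 138.6, 207.4]
orientation: [[0.269, 0.963, 0.0], [0.963, -0.269, 0.0], [0.0, 0.0, -1.0]]
ft_force: [0.7, 0.3, 0.9]
width: 0.3
t: 2.2
eef_pos: [624.5, -77.0, 207.0]
orientation: [[0.273, 0.962, 0.001], [0.962, -0.273, -0.002], [-0.001, 0.001, -1.0]]
ft_force: [-0.9, -0.6, -0.6]
width: -0.1
```

```bash
python3 -m crank '[-1.2,1.1,2,0,-1.1,1.1,2,0,0,0,3,0,0,0,2.5,0,0,0,0,0,0,0,0,0]'
python3 - <<'E'
from h import *
a=cap("top")["color"]; b=cap("side")["color"]
a=a[125:225,235:345]; b=b[130:230,265:375]
cv2.imwrite("pics/close1.png",cv2.cvtColor(cv2.resize(np.hstack([a,b]),(792,360),interpolation=cv2.INTER_CUBIC),cv2.COLOR_RGB2BGR))
E
```

```text
t: 2.7
eef_pos: [636.3, -99.2, 110.9]
orientation: [[0.268, 0.963, -0.004], [0.963, -0.268, 0.001], [0.0, -0.004, -1.0]]
ft_force: [0.2, -0.7, 1.1]
width: -0.2
```

View pics/close1.png

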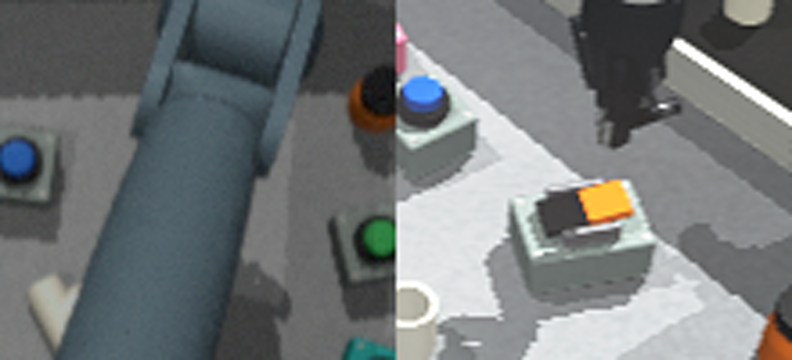

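The side view shows the shut tips at (612,140), above and slightly behind the orange half at (606,202). That agrees with the numbers. I'll descend and make the last small correction on the way.

```bash
python3 -m crank '[0,0,0,0,0,0,0,0]'; python3 -m crank '[-0.3,0.3,1,0,0,0,1,0,0,0,0.8,0,0,0,0,0,0,0,0,0]'
```

```text
t: 2.97
eef_pos: [638.9, -100.0, 114.8]
orientation: [[0.268, 0.963, 0.004], [0.963, -0.268, -0.001], [-0.0, 0.004, -1.0]]
ft_force: [0.4, 0.7, -0.5]
width: -0.1
t: 3.38
eef_pos: [638.7, -103.2, 82.8]
orientation: [[0.268, 0.963, -0.003], [0.963, -0.268, 0.001], [0.0, -0.003, -1.0]]
ft_force: [0.5, 0.1, -0.1]
width: -0.1
```

```bash
python3 -m crank '[0,0,0.3,0,0,0,0.3,0,0,0,0.3,0,0,0,0,0]'; python3 -m crank '[0,0,0.2,0,0,0,0.2,0,0,0,0,0]';python3 -m crank '[0,0,0.2,0,0,0,0,0,0,0,0,0]'
```

```text
t: 3.72
eef_pos: [639.3, -103.4, 74.7]
orientation: [[0.268, 0.963, -0.001], [0.963, -0.268, 0.0], [0.0, -0.001, -1.0]]
ft_force: [0.6, 0.6, -0.1]
width: -0.2
t: 3.97
eef_pos: [639.5, -103.5, 71.0]
orientation: [[0.268, 0.963, -0.001], [0.963, -0.268, 0.0], [0.0, -0.001, -1.0]]
ft_force: [-0.1, 0.6, 0.8]
width: -0.0
t: 4.22
eef_pos: [639.6, -103.5, 69.3]
orientation: [[0.268, 0.963, -0.0], [0.963, -0.268, 0.0], [-0.0, -0.0, -1.0]]
ft_force: [0.1, -0.5, 0.3]
width: -0.1
```

```bash
python3 -m crank '[0,0,0.2,0,0,0,0,0]';python3 -m crank '[0,0,0.1,0,0,0,0,0]';python3 -m crank '[0,0,0.1,0,0,0,0,0]'
```

```text
t: 4.38
eef_pos: [639.5, -103.5, 67.1]
orientation: [[0.268, 0.963, -0.0], [0.963, -0.268, 0.0], [-0.0, -0.0, -1.0]]
ft_force: [0.5, 0.1, -0.5]
width: -0.1
t: 4.55
eef_pos: [639.6, -103.5, 66.2]
orientation: [[0.268, 0.963, -0.0], [0.963, -0.268, 0.0], [0.0, -0.0, -1.0]]
ft_force: [-0.0, 0.9, -0.3]
width: 0.4
t: 4.72
eef_pos: [639.6, -103.5, 65.2]
orientation: [[0.268, 0.963, -0.0], [0.963, -0.268, 0.0], [0.0, -0.0, -1.0]]
ft_force: [0.4, 0.0, -0.0]
width: -0.2
```

```bash
python3 - <<'E'
from h import *
b=cap("side")["color"]; b=b[130:230,265:375]
cv2.imwrite("pics/close2.png",cv2.cvtColor(cv2.resize(b,(660,600),interpolation=cv2.INTER_CUBIC),cv2.COLOR_RGB2BGR))
E
```

```text
(no output)
```

View pics/close2.png

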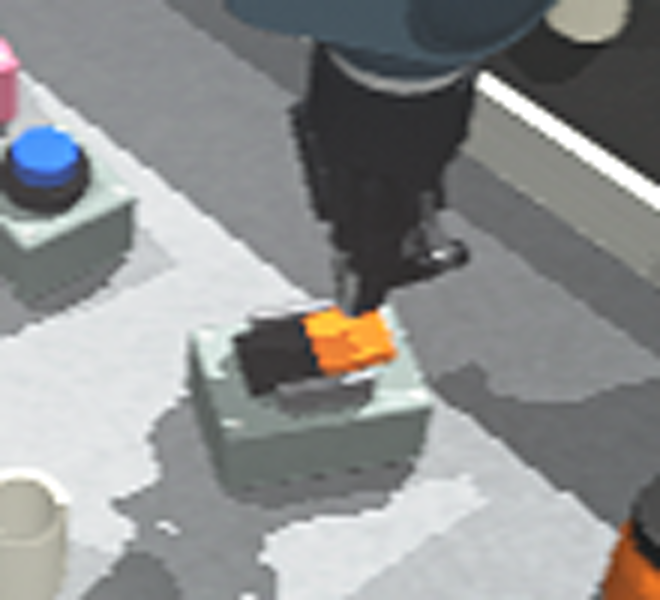

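The tip shows at (365,312), on the back edge of the orange half, and there is no contact force. I'll compare the measured pixels with the projected TCP before going lower.

```bash
python3 - <<'E'
from h import *
c=cap("side"); s=robot.read_state()
print("tcp px",proj(c,s["eef_pos"]).round(1),"seen tip",(265+365/6,130+312/6))
h=cv2.cvtColor(c["color"],cv2.COLOR_RGB2HSV)
m=cv2.inRange(h,(5,150,60),(18,255,255)); m[:, :300]=0; m[:175]=0; m[200:]=0; m[:,340:]=0
cn=max(cv2.findContours(m,0,2)[0],key=cv2.contourArea)
print(cv2.approxPolyDP(cn,1.5,True).ravel().reshape(-1,2).tolist())
for z in(60,64,69,74): print(z,[onplane(c,p,z)[:2].round().tolist() for p in [(316,181.5),(328,181.5),(331,189),(319,193)]])
# box top corners at z=50 from seen picture pixels
for p in [(188,335),(432,400),(225,430),(392,300)]: print(p,onplane(c,(265+p[0]/6,130+p[1]/6),50).round())
# expected paddle corners: pivot P, dir u
for P in [(615,-91)]:
  u=np.array([.9,-.43]);v=np.array([.43,.9])
  for sl in(.2,-.2):
    print(sl,[proj(c,[*(np.array(P)+a*u+b*v),69+a*sl]).round(1).tolist() for a,b in((0,18),(38,18),(38,-18),(0,-18),(-38,-18),(-38,18))])
E
```

```text
tcp px [323.8 186.1] seen tip (325.8333333333333, 182.0)
[[315, 183], [319, 191], [330, 188], [327, 182], [320, 186], [316, 185], [317, 182]]
60 [[639.0, -72.0], [667.0, -96.0], [651.0, -123.0], [612.0, -110.0]]
64 [[636.0, -74.0], [664.0, -98.0], [648.0, -125.0], [610.0, -112.0]]
69 [[633.0, -77.0], [660.0, -101.0], [645.0, -128.0], [606.0, -115.0]]
74 [[629.0, -80.0], [657.0, -104.0], [641.0, -130.0], [603.0, -118.0]]
(188, 335) [587. -39.  50.]
(432, 400) [ 650. -151.   50.]
(225, 430) [557. -96.  50.]
(392, 300) [685. -92.  50.]
0.2 [[313.2, 182.7], [325.1, 178.6], [329.5, 187.1], [317.4, 191.3], [305.2, 195.6], [301.3, 186.9]]
-0.2 [[313.2, 182.7], [324.6, 181.8], [328.9, 190.4], [317.4, 191.3], [305.6, 192.3], [301.7, 183.6]]
```

```bash
python3 -m crank '[0,0,0.1,0,0,0,0,0]';python3 -m crank '[0,0,0.1,0,0,0,0,0]';python3 -m crank '[0,0,0.1,0,0,0,0,0]'
python3 - <<'E'
from h import *
c=cap("side")
cv2.imwrite("pics/close3.png",cv2.cvtColor(cv2.resize(c["color"][160:205,290:345],(733,600),interpolation=cv2.INTER_NEAREST),cv2.COLOR_RGB2BGR))
print(robot.read_state()["ft_force"])
E
```

```text
t: 4.98
eef_pos: [639.6, -103.5, 64.2]
orientation: [[0.268, 0.963, -0.0], [0.963, -0.268, 0.0], [0.0, -0.0, -1.0]]
ft_force: [-0.2, -0.7, 0.0]
width: 0.6
t: 5.15
eef_pos: [639.6, -103.5, 63.2]
orientation: [[0.268, 0.963, -0.0], [0.963, -0.268, 0.0], [0.0, -0.0, -1.0]]
ft_force: [-0.9, 0.1, -0.2]
width: -0.2
t: 5.32
eef_pos: [639.6, -103.5, 62.2]
orientation: [[0.268, 0.963, -0.0], [0.963, -0.268, 0.0], [0.0, -0.0, -1.0]]
ft_force: [0.1, -0.3, -0.1]
width: -0.1
[ 1.04312367 -0.59170034 -0.27832864]
```

View pics/close3.png

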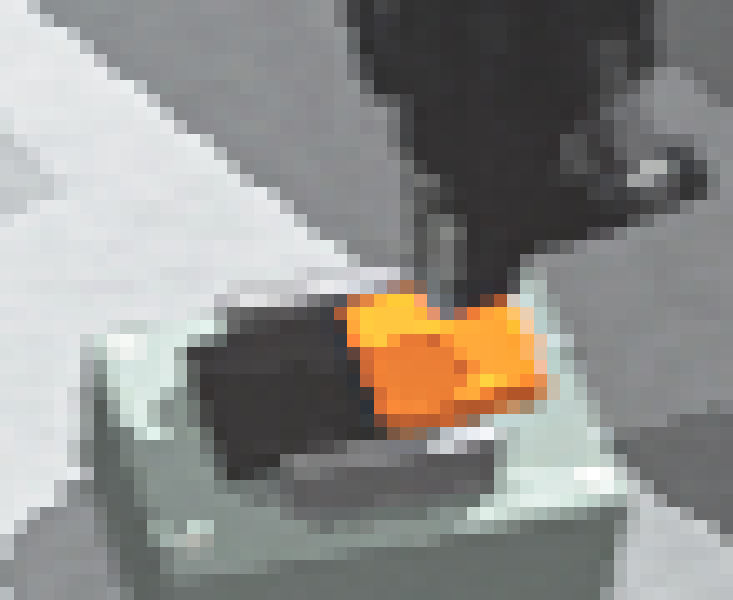

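The tip bottom is at crop (455,315) and its shadow on the orange half at (415,370). They don't touch yet, so the real tip is higher than the reported z, and the rocker is still off. I'll keep descending in small steps and watch the force.

```bash
for i in 1; do :; done; python3 -m crank '[0,0,0.1,0,0,0,0.1,0,0,0,0,0]'|sed -n '2p;4p';python3 -m crank '[0,0,0.1,0,0,0,0.1,0,0,0,0,0]'|sed -n '2p;4p';python3 -m crank '[0,0,0.1,0,0,0,0.1,0,0,0,0,0]'|sed -n '2p;4p'
cat > look.py <<'E'
from h import *
import sys
c=cap("side"); s=robot.read_state()
h=cv2.cvtColor(c["color"],cv2.COLOR_RGB2HSV)
m=cv2.inRange(h,(5,150,60),(18,255,255)); m[:, :300]=0; m[:170]=0; m[205:]=0; m[:,345:]=0
cn=max(cv2.findContours(m,0,2)[0],key=cv2.contourArea)
print(s["t"],s["eef_pos"],s["ft_force"].__repr__(),cv2.approxPolyDP(cn,1.2,True).reshape(-1,2).tolist())
cv2.imwrite("pics/"+sys.argv[1],cv2.cvtColor(cv2.resize(c["color"][160:205,290:345],(733,600),interpolation=cv2.INTER_NEAREST),cv2.COLOR_RGB2BGR))
E
python3 look.py c4.png
```

```text
eef_pos: [639.5, -103.5, 60.1]
ft_force: [-0.4, 0.0, -0.3]
eef_pos: [639.5, -103.5, 58.1]
ft_force: [0.2, 0.2, -0.7]
eef_pos: [639.5, -103.5, 56.1]
ft_force: [0.6, -0.7, 0.6]
6.1667 [ 639.54910034 -103.48798867   56.20330421] array([-0.25456039,  0.44466036,  0.18173085]) [[315, 183], [319, 191], [324, 191], [330, 188], [327, 184], [328, 183], [322, 185], [320, 182], [317, 186], [317, 182]]
```

View pics/c4.png

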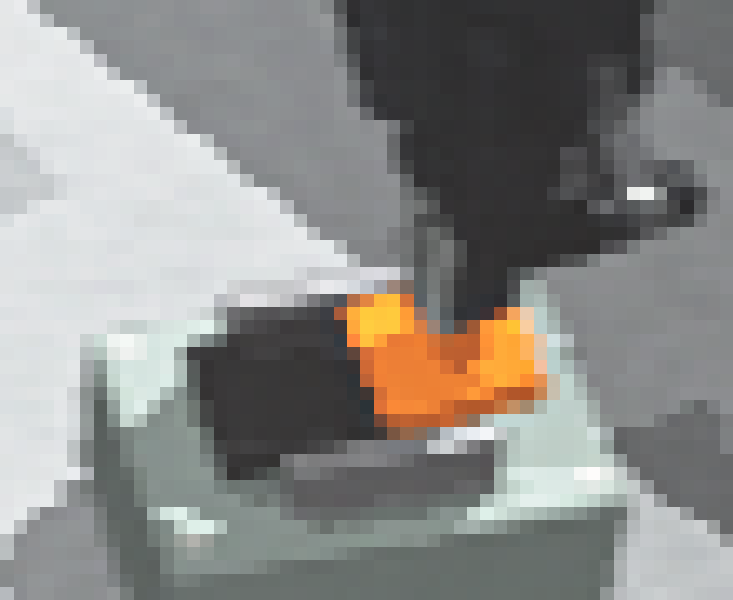

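The tip bottom at (455,330) now meets its shadow, so contact is imminent and the x,y is right. The reported TCP z runs roughly 15 mm below the visible tip. I'll carry on down in small, force-watched steps.

```bash
python3 -m crank '[0,0,0.1,0,0,0,0.1,0,0,0,0,0]'|sed -n '2p;4p';python3 -m crank '[0,0,0.1,0,0,0,0.1,0,0,0,0,0]'|sed -n '2p;4p';python3 look.py c5.png;python3 -m crank '[0,0,0.1,0,0,0,0.1,0,0,0,0,0]'|sed -n '2p;4p'
python3 look.py c6.png
```

```text
eef_pos: [639.5, -103.5, 54.1]
ft_force: [-1.1, 0.2, -0.2]
eef_pos: [639.5, -103.5, 52.1]
ft_force: [0.6, 0.3, 0.1]
6.7167 [ 639.55905158 -103.50740692   52.18200141] array([-0.5865929 , -0.01977482,  0.89735843]) [[315, 183], [319, 191], [324, 191], [330, 188], [327, 184], [322, 186], [320, 182], [318, 185], [316, 184], [317, 182]]
eef_pos: [639.5, -103.5, 50.1]
ft_force: [-0.0, -0.4, 0.5]
7.0167 [ 639.57490861 -103.46018248   50.21700156] array([0.46689768, 0.2536504 , 0.48762263]) [[315, 183], [319, 191], [324, 191], [330, 188], [328, 184], [322, 187], [319, 182], [318, 185], [316, 184], [317, 182]]
```

```bash
python3 -m crank '[0,0,0.1,0,0,0,0.1,0,0,0,0,0]'|sed -n '2p;4p';python3 look.py c7.png;python3 -m crank '[0,0,0.1,0,0,0,0.1,0,0,0,0,0]'|sed -n '2p;4p'
python3 look.py c8.png
```

```text
eef_pos: [639.9, -103.7, 48.5]
ft_force: [-0.7, -0.2, 0.2]
7.3167 [ 639.89233105 -103.63807371   48.54951132] array([ 0.73691558, -0.05266042,  0.7125663 ]) [[316, 183], [317, 182], [316, 185], [319, 191], [328, 190], [330, 188], [329, 185], [322, 187], [319, 183], [317, 185]]
eef_pos: [639.8, -103.6, 46.4]
ft_force: [-0.2, -0.1, 1.8]
7.6167 [ 639.77636078 -103.61138999   46.40459384] array([ 0.65741669, -0.27061568, -0.44798024]) [[317, 182], [319, 183], [317, 185], [316, 184], [319, 191], [329, 190], [330, 188], [326, 188], [328, 185], [329, 186], [327, 185], [323, 188], [320, 186], [319, 182]]
```

View pics/c8.png

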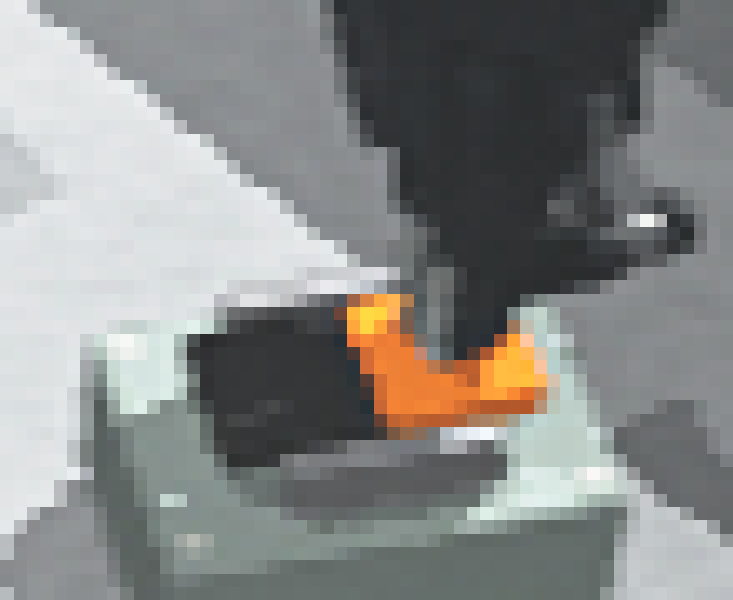

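Contact was at a reported z of about 49: the rocker's black end has begun to rise (its lower edge went from 480 to 465). I'll continue until it hits its stop.

```bash
python3 -m crank '[0,0,0.1,0,0,0,0.1,0,0,0,0,0]'|sed -n '2p;4p';python3 -m crank '[0,0,0.1,0,0,0,0.1,0,0,0,0,0]'|sed -n '2p;4p';python3 look.py c9.png;python3 -m crank '[0,0,0.1,0,0,0,0.1,0,0,0,0,0]'|sed -n '2p;4p'
python3 look.py c10.png
```

```text
eef_pos: [640.0, -103.7, 44.6]
ft_force: [0.9, -1.5, 1.3]
eef_pos: [640.4, -103.9, 42.8]
ft_force: [1.8, -1.5, 2.1]
8.1667 [ 640.30034369 -103.7955613    42.7803979 ] array([ 3.19565493, -2.9465581 ,  3.07659138]) [[316, 184], [319, 191], [329, 191], [326, 190], [328, 186], [322, 188], [319, 184]]
eef_pos: [640.5, -103.9, 42.1]
ft_force: [-0.6, -0.6, 9.1]
8.4667 [ 640.53987288 -103.88569376   42.10666028] array([ 0.60243656, -0.45611646,  9.67578407]) [[316, 184], [319, 191], [329, 191], [326, 190], [326, 187], [328, 186], [321, 188], [319, 184]]
```

The force is 9.7 N at a reported z of 42.1, so the rocker is on its stop. The z offset is about +24 mm. I'll lift and check.

```bash
python3 -m crank '[0,0,-1,0,0,0,-2,0,0,0,-2,0,0,0,0,0,0,0,0,0]'; python3 look.py c11.png
```

```text
t: 8.88
eef_pos: [639.6, -103.3, 90.8]
orientation: [[0.268, 0.963, 0.0], [0.963, -0.268, 0.0], [0.0, 0.0, -1.0]]
ft_force: [0.0, 0.1, -0.7]
width: 0.2
8.9333 [ 638.74481654 -103.03982655   89.43714875] array([ 0.10845236,  0.23495726, -0.81302146]) [[327, 191], [329, 191]]
```

View pics/c11.png

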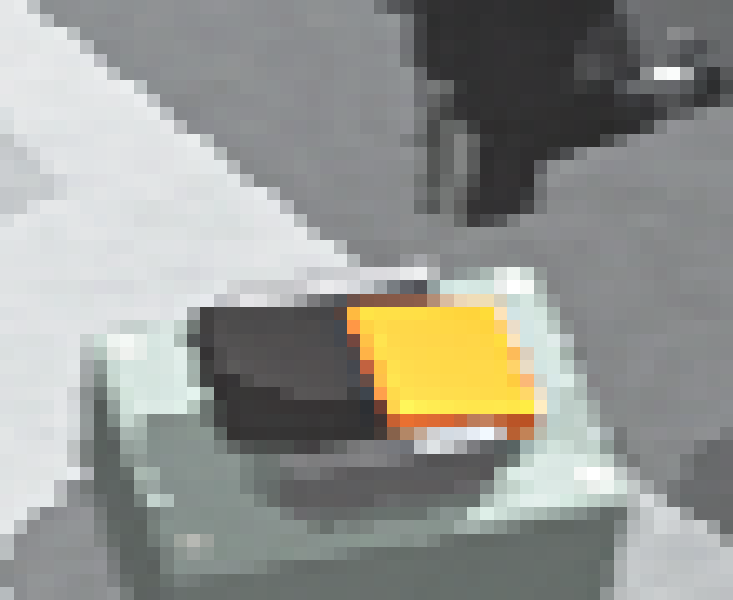

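Flipped: the orange bottom edge is now level ((390,430)→(535,430)) and the black end is raised. Next is blue, with a shift of (-34,+199.5) mm in world axes, which is tool x +18.3 and y -8.6 cm.

```bash
python3 -m crank '[3.05,-1.44,0,0,3.05,-1.44,0,0,3.05,-1.44,0,0,3.05,-1.44,0,0,3.05,-1.44,0,0,3.05,-1.44,0,0,0,0,0,0,0,0,0,0]'; python3 -m crank '[0,0,1,0,0,0,1,0,0,0,0.5,0,0,0,0,0,0,0,0,0]'
python3 - <<'E'
from h import *
c=cap("side"); s=robot.read_state(); p=np.array(s["eef_pos"]); print(p, proj(c,p+[0,0,24]), proj(c,[605.5,96,76]))
cv2.imwrite("pics/b1.png",cv2.cvtColor(cv2.resize(c["color"][125:185,240:310],(700,600),interpolation=cv2.INTER_NEAREST),cv2.COLOR_RGB2BGR))
E
```

```text
t: 9.6
eef_pos: [603.6, 97.5, 88.3]
orientation: [[0.266, 0.964, -0.004], [0.964, -0.266, -0.0], [-0.001, -0.004, -1.0]]
ft_force: [-0.1, 0.4, -0.6]
width: 0.1
t: 10.02
eef_pos: [605.1, 95.1, 64.3]
orientation: [[0.27, 0.963, -0.002], [0.963, -0.27, 0.0], [-0.0, -0.002, -1.0]]
ft_force: [-0.4, -1.2, 0.4]
width: 0.3
[605.6198344   95.27973023  65.03166699] [272.24647834 151.59807516] [272.04226839 154.38773661]
```

View pics/b1.png

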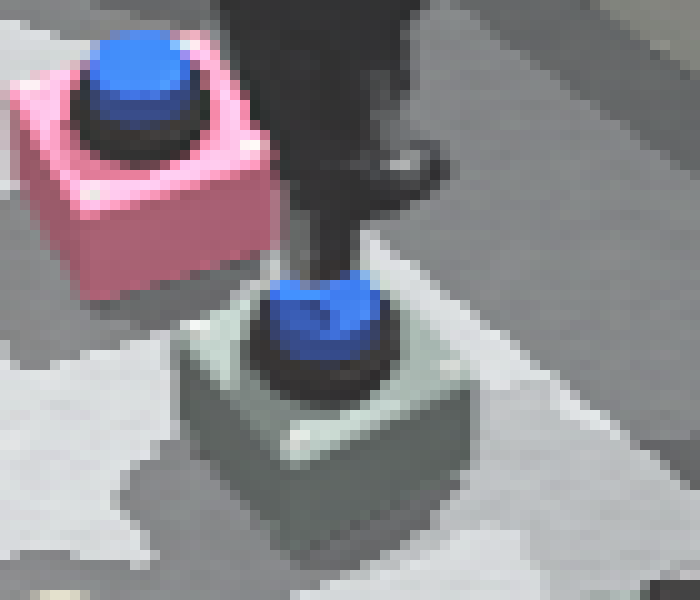

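The tip at (318,283) sits right over the grey-bodied blue button, centred at about (325,300). Now I press it down.

```bash
python3 -m crank '[0,0,0.3,0,0,0,0.3,0,0,0,0.3,0,0,0,0,0]'|sed -n '2p;4p'; python3 -m crank '[0,0,0.2,0,0,0,0.2,0,0,0,0,0]'|sed -n '2p;4p';python3 -m crank '[0,0,0.2,0,0,0,0.2,0,0,0,0,0]'|sed -n '2p;4p'; python3 -m crank '[0,0,0.2,0,0,0,0,0]'|sed -n '2p;4p'
```

```text
eef_pos: [605.1, 96.0, 55.7]
ft_force: [-0.1, 1.3, -1.0]
eef_pos: [605.3, 96.0, 51.9]
ft_force: [-0.6, 0.5, 0.3]
eef_pos: [605.7, 96.0, 48.3]
ft_force: [-0.8, 0.2, 0.8]
eef_pos: [605.7, 95.9, 46.3]
ft_force: [0.5, -0.2, 0.6]
```

```bash
python3 -m crank '[0,0,0.2,0,0,0,0,0]'|sed -n '2p;4p';python3 -m crank '[0,0,0.2,0,0,0,0,0]'|sed -n '2p;4p';python3 -m crank '[0,0,0.2,0,0,0,0,0]'|sed -n '2p;4p';python3 -m crank '[0,0,0.1,0,0,0,0,0]'|sed -n '2p;4p'
python3 - <<'E'
from h import *
c=cap("side")
h=cv2.cvtColor(c["color"],cv2.COLOR_RGB2HSV)
m=cv2.inRange(h,(105,150,60),(130,255,255))[145:170,262:285]; print(cv2.boundingRect(m),cv2.countNonZero(m))
E
```

```text
eef_pos: [605.7, 96.0, 44.2]
ft_force: [1.0, -0.4, 0.4]
eef_pos: [605.7, 95.9, 42.2]
ft_force: [0.5, -0.2, 1.3]
eef_pos: [605.9, 96.0, 42.1]
ft_force: [-5.6, -0.1, 11.8]
eef_pos: [605.9, 95.9, 42.0]
ft_force: [-8.8, -0.2, 16.7]
(5, 10, 11, 6) 32
```

Hard stop at 42.0 with 16.7 N. I'll lift, check the blue button, then move to green: tool x -37.9 cm, y +1.3 cm.

```bash
python3 -m crank '[0,0,-1,0,0,0,-2,0,0,0,-2.2,0,0,0,0,0,0,0,0,0]'; python3 -m crank '[-3.16,0.11,0,0,-3.16,0.11,0,0,-3.16,0.11,0,0,-3.16,0.11,0,0,-3.16,0.11,0,0,-3.16,0.11,0,0]' | sed -n 2p;  python3 -m crank '[-3.16,0.11,0,0,-3.16,0.11,0,0,-3.16,0.11,0,0,-3.16,0.11,0,0,-3.16,0.11,0,0,-3.16,0.11,0,0,0,0,0,0,0,0,0,0]' | sed -n 2p;python3 -m crank '[0,0,0,0,0,0,0,0]' | sed -n 2p
python3 - <<'E'
from h import *
c=cap("side"); s=robot.read_state(); p=np.array(s["eef_pos"]); print(p, proj(c,p+[0,0,24]), proj(c,[516.5,-273,74]))
f=lambda a:cv2.resize(a,None,fx=7,fy=7,interpolation=cv2.INTER_NEAREST)
cv2.imwrite("pics/g1.png",cv2.cvtColor(f(np.hstack([c["color"][135:210,245:295],c["color"][195:270,310:370]])),cv2.COLOR_RGB2BGR))
E
```

```text
t: 12.2
eef_pos: [606.5, 95.9, 92.5]
orientation: [[0.268, 0.963, 0.003], [0.963, -0.268, -0.0], [0.001, 0.003, -1.0]]
ft_force: [0.2, 0.3, -0.8]
width: -0.0
eef_pos: [559.3, -89.4, 89.5]
eef_pos: [515.2, -273.5, 89.7]
eef_pos: [516.2, -271.4, 90.4]
[ 516.41440622 -271.39363948   90.63143876] [340.47218513 233.95395464] [338.81395862 242.86094978]
```

View pics/g1.png

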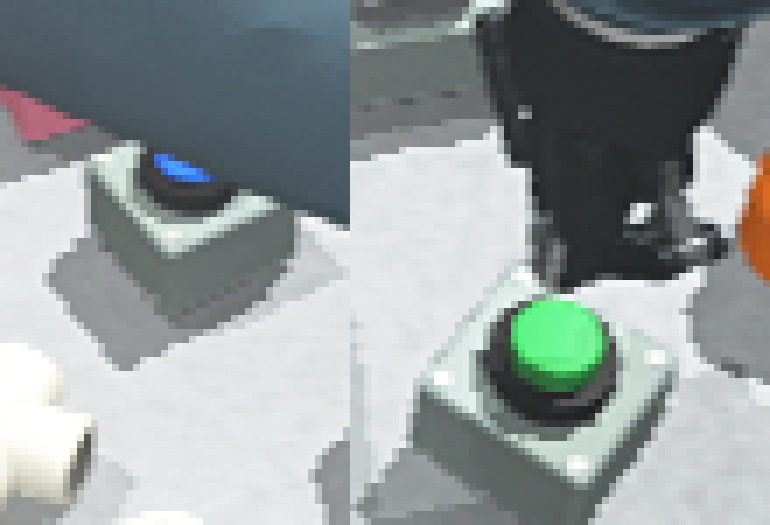

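Left half of the picture: the blue button sits low in its collar, fully in. Right half: the tip at (560,285) is lined up over the grey-bodied green button (558,340). I press green.

```bash
python3 -m crank '[0.1,0,1.2,0,-0.1,0,1.2,0,0,0,0.8,0,0,0,0.3,0,0,0,0,0,0,0,0,0]'|sed -n '2p;4p'; python3 -m crank '[0,0,0.3,0,0,0,0.3,0,0,0,0,0]'|sed -n '2p;4p';python3 -m crank '[0,0,0.2,0,0,0,0.2,0,0,0,0,0]'|sed -n '2p;4p'; python3 -m crank '[0,0,0.2,0,0,0,0,0]'|sed -n '2p;4p'
```

```text
eef_pos: [516.4, -272.7, 56.0]
ft_force: [-0.8, -1.3, 0.8]
eef_pos: [516.5, -273.0, 50.2]
ft_force: [0.3, 0.8, -1.1]
eef_pos: [516.7, -273.1, 46.5]
ft_force: [0.1, -0.2, 3.1]
eef_pos: [516.8, -273.1, 44.6]
ft_force: [-0.4, -0.1, 3.9]
```

```bash
python3 -m crank '[0,0,0.2,0,0,0,0,0]'|sed -n '2p;4p'; python3 -m crank '[0,0,0.2,0,0,0,0,0]'|sed -n '2p;4p';python3 -m crank '[0,0,0.1,0,0,0,0,0,0,0,0,0]'|sed -n '2p;4p'
```

```text
eef_pos: [516.8, -273.1, 42.5]
ft_force: [-0.1, 0.1, 4.7]
eef_pos: [516.9, -273.2, 42.0]
ft_force: [-3.3, 2.8, 13.6]
eef_pos: [516.9, -273.2, 41.9]
ft_force: [-6.9, 5.0, 18.4]
```

Green is at its stop (18 N at a reported z of 41.9). I'll lift well clear and do a final check.

```bash
python3 -m crank '[0,0,-1,0,0,0,-2,0,0,0,-3,0,0,0,-3,0,0,0,-3,0,0,0,0,0,0,0,0,0,0,0,0,0]'
python3 -m crank '[-1,-2,0,0,-2,-3,0,0,-2,-3,0,0,-1,-2,0,0,0,0,0,0,0,0,0,0,0,0,0,0,0,0,0,0]'
python3 - <<'E'
from h import *
c=cap("side"); a=c["color"][110:300,190:400]
cv2.imwrite("pics/f.png",cv2.cvtColor(cv2.resize(a,None,fx=3.1,fy=3.1,interpolation=cv2.INTER_CUBIC),cv2.COLOR_RGB2BGR))
o=cv2.imread("pics/side0.png"); o=cv2.cvtColor(cv2.resize(o,(512,384),interpolation=cv2.INTER_AREA),cv2.COLOR_BGR2RGB)
for im in(o,c["color"]):
    h=cv2.cvtColor(im,cv2.COLOR_RGB2HSV); r=[]
    for (lo,hi),(x,y) in(((0,4),(210,151)),((50,75),(338,243)),((105,130),(272,156))):
        m=cv2.inRange(h,(lo,150,60),(hi,255,255))[y-12:y+12,x-14:x+14]; r.append((cv2.boundingRect(m),cv2.countNonZero(m)))
    print(r)
E
```

```text
t: 16.0
eef_pos: [515.8, -272.3, 158.1]
orientation: [[0.268, 0.963, -0.001], [0.963, -0.268, 0.001], [0.001, -0.002, -1.0]]
ft_force: [-0.8, 0.1, 0.1]
width: 0.1
t: 16.67
eef_pos: [404.5, -303.3, 158.7]
orientation: [[0.268, 0.964, -0.001], [0.964, -0.268, 0.001], [0.001, -0.001, -1.0]]
ft_force: [-0.3, -0.1, 0.2]
width: 0.1
[((9, 8, 12, 9), 94), ((9, 7, 13, 11), 81), ((9, 7, 11, 9), 70)]
[((0, 0, 0, 0), 0), ((9, 8, 13, 8), 7), ((0, 0, 0, 0), 0)]
```

View pics/f.png

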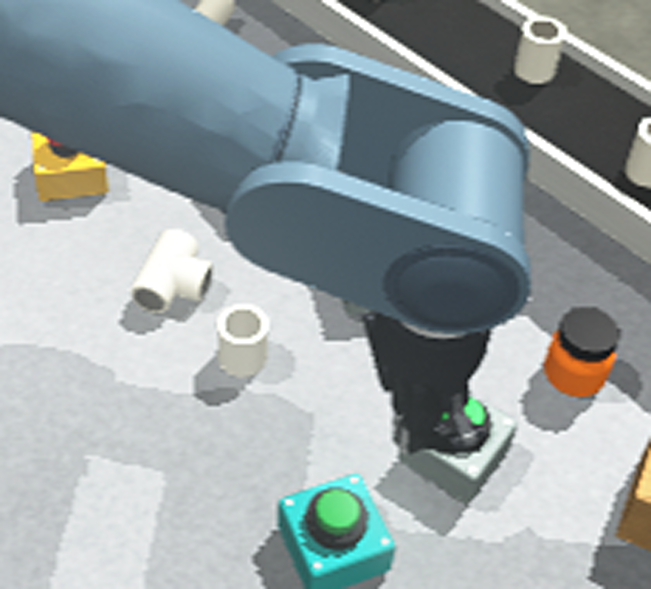

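The arm hides the boxes in this view. I'll move it aside and check in numbers, as I've used all 12 views.

```bash
python3 -m crank '[-2.8,-2.1,-1,0,-2.8,-2.1,-1,0,-2.8,-2.1,-1,0,-2.8,-2.1,0,0,-2.8,-2.1,0,0,-2.8,-2.1,0,0,-2.8,-2.1,0,0,-2.8,-2.1,0,0]'|sed -n 2p
python3 -m crank '[0,0,0,0,0,0,0,0,0,0,0,0,0,0,0,0]'
python3 - <<'E'
from h import *
c={n:cap(n)["color"] for n in("top","side")}
for n in c:
    o=cv2.cvtColor(cv2.resize(cv2.imread(f"pics/{n}0.png"),(512,384),interpolation=cv2.INTER_AREA),cv2.COLOR_BGR2RGB)
    P={"top":dict(red=(199,207),green=(341,191),blue=(239,168),orange=(292,160)),"side":dict(red=(210,151),green=(338,243),blue=(272,156),orange=(322,186))}[n]
    R=dict(red=(0,4),green=(50,75),blue=(105,130),orange=(5,22))
    for k,(x,y) in P.items():
        r=[]
        for im in(o,c[n]):
            m=cv2.inRange(cv2.cvtColor(im,cv2.COLOR_RGB2HSV),(R[k][0],150,60),(R[k][1],255,255))[y-11:y+11,x-13:x+13]
            r.append((cv2.boundingRect(m),cv2.countNonZero(m)))
        print(n,k,r)
    d=cv2.absdiff(o,c[n]).max(2); m=(d>60).astype(np.uint8); m=cv2.morphologyEx(m,cv2.MORPH_OPEN,np.ones((2,2)))
    _,_,st,_=cv2.connectedComponentsWithStats(m); print(n,"changed x,y,w,h,area",[s.tolist() for s in st[1:] if s[4]>12])
E
```

```text
eef_pos: [181.3, -475.4, 189.4]
t: 17.72
eef_pos: [183.2, -473.8, 189.1]
orientation: [[0.267, 0.964, 0.0], [0.964, -0.267, 0.001], [0.001, -0.0, -1.0]]
ft_force: [-0.3, -0.2, 0.2]
width: -0.1
top red [((8, 6, 11, 11), 87), ((8, 6, 11, 11), 93)]
top green [((8, 6, 10, 10), 74), ((8, 6, 10, 10), 73)]
top blue [((9, 7, 10, 10), 81), ((9, 8, 10, 9), 77)]
top orange [((8, 6, 12, 12), 98), ((8, 6, 12, 12), 87)]
top changed x,y,w,h,area [[230, 251, 31, 6, 112], [265, 254, 7, 13, 58], [275, 262, 4, 6, 18], [440, 266, 26, 7, 92], [0, 277, 50, 42, 762], [409, 278, 5, 5, 18], [439, 278, 25, 37, 307], [51, 285, 136, 99, 1392], [269, 299, 7, 7, 33], [30, 303, 19, 30, 213], [54, 306, 7, 4, 17], [223, 309, 20, 5, 51], [303, 313, 135, 43, 534], [0, 317, 39, 27, 273], [47, 342, 5, 5, 20], [81, 369, 6, 6, 16], [91, 377, 9, 7, 22]]
side red [((8, 7, 12, 9), 94), ((8, 7, 12, 9), 73)]
side green [((8, 6, 13, 11), 81), ((8, 6, 13, 13), 47)]
side blue [((8, 6, 11, 9), 70), ((8, 8, 11, 8), 71)]
side orange [((6, 5, 16, 12), 127), ((7, 8, 14, 10), 19)]
side changed x,y,w,h,area [[0, 0, 17, 5, 48], [25, 0, 160, 175, 10186], [106, 13, 52, 71, 1656], [99, 18, 6, 24, 58], [7, 35, 16, 9, 66], [0, 53, 22, 28, 352], [144, 100, 27, 24, 330], [173, 121, 7, 6, 24], [187, 135, 38, 48, 651], [270, 152, 8, 3, 18], [268, 158, 11, 4, 26], [0, 168, 47, 129, 3432], [97, 170, 278, 214, 14828], [230, 180, 6, 6, 17], [321, 181, 8, 3, 20], [326, 188, 6, 6, 21], [230, 191, 24, 27, 320], [254, 213, 12, 8, 34], [254, 234, 6, 6, 22], [128, 244, 9, 18, 101], [319, 251, 26, 27, 289], [136, 266, 28, 43, 525], [52, 269, 11, 11, 45], [49, 281, 27, 14, 232], [287, 292, 32, 36, 469], [82, 331, 36, 18, 150], [131, 340, 6, 4, 19], [0, 343, 45, 30, 490], [120, 344, 4, 4, 13], [71, 354, 33, 30, 329]]
```

In the top view, all buttons are within a pixel of their start places and the only changes are the arm and its shadow. In the side view, blue is 2 px lower, and green and red have their top rows where they began. Handing in.

```bash
python3 -c "
from cell import workorder; print(workorder.sign_off())"
```

```text
the job is handed in; nothing more can be done
None
```

I flipped the rocker, pushed the blue button in, and pressed and released the green one, in that order. I handed the job in at about 18 s, and sign-off gave no verdict.

**Presses:** each one ended on a hard stop, with the robot reading z at about 42 mm:

| Control | Force at the stop |
|---|---|
| Rocker | about 10 N |
| Blue | 17 N |
| Green | 18 N |

**Last checks:**
- **Rocker:** the view right after its press showed the orange end down. It was not viewed again after that.
- **Blue:** it is in, 2 px lower in the side view.
- **Green and red:** their top edges are back where they started.
- **Boxes and bystanders:** the four buttons are within 1 px of their starting places in the top view. The only changes there were in the region of the arm and its shadow.
- **Robot:** the fingers are clear, and the force reads zero within noise.

**Disagreements:**
- **Height:** the fingertips met things with the robot's reported height about 24 mm too low. I therefore went down by force and camera instead of by the reported height.
- **Final side view:** light and shadow changes made the colour areas there for red, green and orange unreliable. My last picture was partly hidden by the arm, so the final check relied on pixel measurements only.

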